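# Ring the bell, then present the tall jar on the seed carousel

### The job

Call your colleague by pushing the plunger of the counter bell fully down and letting it come back up. Then turn the jar carousel until its one tall jar stands at the front, squarely in line with the steel tongue of the base, and finish while still gripping the tall jar so that the turntable is held still there: do not let go. Leave the cup, the bowl and the bread board where they are.

Things in the scene. Friction and masses are not known exactly. Their poses are not given: they have to be found in the camera images.
- carousel: Fixed base of the jar carousel; origin on the vertical turning axis, at the bench top. Its front is its own -x direction, where a steel tongue 50 mm wide sticks out from under the round wooden tray and ends in an upright tab 60 mm high, 172 mm from the axis. A thin centre post with a ball top reaches 111 mm above the bench.
- turntable (a joint): Turn of the wooden tray (radius 135 mm, top 33 mm above the bench), rad, counter-clockwise from above; 0 or any full turn: tall jar at the front. No stops; 0.03 N m of friction. It carries four jars clipped fast, axes 92 mm from the turning axis, a quarter turn apart: three short (56 mm across, lids 108 mm above the bench), one tall.
- tall_jar: The tall jar: an upright white cylinder with a steel lid, 50 mm across over its full height of 150 mm, clipped into a collar on the tray: it travels round with the tray and cannot be lifted out, but can be spun about its own axis (0.03 N m of friction); origin at the centre of its underside, 33 mm above the bench.
- tall_jar_top (a point): Centre of the flat top of the tall jar's lid (183 mm above the bench). The lid is the top 30 mm of the jar.
- front_spot (a point): Point on the tray's top face, 92 mm from the turning axis towards the tongue: where the centre of the tall jar's underside must come. Fixed to the base; does not turn.
- plunger_top (a point): Centre of the flat round top of the bell's plunger head (22 mm across, 8 mm thick), 62 mm above the bench when up. The bell is a steel dome 80 mm across and 45 mm high on a black foot 90 mm across, fixed to the bench.
- bell_plunger (a joint): Travel of the bell's plunger, m: 0 up, 0.008 down on its stop. A spring resists with about 1.6 N at the top and 4.8 N at the stop, and brings it back up.
- dredger: Open metal cup, 72 mm across, 85 mm high, loose, to be left alone; origin at the centre of its underside. It and the bell stand on opposite sides of the carousel; which is left and which is right changes.
- bowl: White plastic bowl, 140 mm across, 65 mm high, loose, beyond and beside the carousel, to be left alone; origin at the centre of its underside.
- bread_board: Wooden board, 150 by 150 mm, 18 mm thick, with one round baked loaf on it (73 mm high in all), loose, beyond and beside the carousel, to be left alone; origin at the centre of its underside.
Not all that is in view belongs to the job. Leave any purple look-alike of the part that bears plunger_top alone.

How it is judged:
By the outcome, as a careful person would: the job done as asked, in the order asked, and still so for the second after the job is handed in, while the arm keeps its last pose, push and grip.
It also fails if it takes over 64 s, if anything falls off the work surface, if the arm or the gripper's body presses on something with over 40 N, if the wrist force passes 120 N, or if a joint passes its speed limit or range.

### The arm

A 7-joint arm with a two-finger parallel gripper is mounted at the origin on the work surface. World frame = base frame: x ahead of the robot, y to its left, z up, the work surface at z = 0. Lengths are in mm, angles in rad, forces in N, time in s.
With the tool pointing down it reaches from about 425 to 1025 mm from the base axis. Payload 9.4 kg.
Tool frame: the origin (TCP) lies on the front face of the gripper's body, between the roots of the fingers; the fingertips stand 84 mm ahead of it and the grasp point (between the pads) lies 65 mm ahead of it; z points along the fingers, y is the direction in which the jaws open and shut (so a half turn about z gives the same grasp; the last joint's range is limited). The gripper opens to 93 mm and grips with 3 to 60 N. Pads are 15 mm wide; open, the fingers measure 128 mm over their backs; the gripper's body (75 mm by 188 mm) begins 65 mm behind the grasp point.
Start: joints at [1.176, 0.599, -0.003, 1.599, 0.002, 0.943, -0.08], TCP at [226.54, -688.697, 302.718] pointing down, gripper open.
Joint ranges: [-2.57, 2.57], [-0.35, 1.97], [-1.29, 1.29], [0.11, 2.56], [-1.05, 4.19], [0.11, 1.86], [-2.63, 2.63]. Speed limits (rad/s): [2.22, 2.22, 3.01, 3.01, 3.14, 3.14, 3.14].

### API

Orientations are given as a rotation vector (axis times angle).
In Python, from bench import monitor, viewer, bot gives the robot as it stands. The module is installed in compiled form; this text tells all that it offers.
- The arm moves only by the tool jog_arm, never from a script. Its argument "increments" is a list of rows, each a list of 7 numbers: the shift along the world's x, y, z in mm, then the turn, a rotation vector about the world's x, y, z in degrees, then the gripper's target within -1 to 1 (shut at 1, half-way at 0, fully open at -1). In form: [[x, y, z, rx, ry, rz, hand], ...]. A call has 1 to 10 rows; each row is the pose to reach, as a shift and turn from the pose measured when the call began; what a row does not reach only later rows make up. A row lasts 1/8 s, in which the tool goes at most 62.5 mm and 10.7 degrees, less where a joint would pass 70% of its speed; a pose out of reach is approached as far as the arm can. A call with a gripper value outside its range is refused whole. The fingers move at their own pace and stop on an object; "force" is the grip in N (left out, the last holds). Time passes only in rows, so rows that repeat a pose let the fingers close. It gives the time, the measured TCP pose, the force and the opening at its end, in the units of the state.
- monitor.state(): the state, without advancing time (a new reading comes with each control period).
- viewer.grab_frame(name): name is "scene" or "top" or "wrist"; returns (picture, depth): 480x640x3 uint8, blue, green, red; 480x640 float32, mm along the optical axis (not along the pixel's ray), 0 where there is no reading.
- viewer.camera_params(name): a dict with "fx", "fy", "cx", "cy" (pixels), "R" (3x3) and "t" (3): a world point X has camera coordinates R X + t; the wrist camera has in their place "tool_from_camera" (4x4, takes a point from camera to tool coordinates, whose origin is the TCP and whose axes are the flange's). Camera axes: x right, y down, z forward; pixel columns grow to the right and rows downward; lengths in mm; the calibration is good to about 2 mm. A picture is of the moment at which its call begins: read the wrist's pose just before it. camera_params takes no time and is no camera call.
- bot.sign_off(): hands the job in, once; it reports no verdict.
The state is a dict: "t": time; "joints": joint angles; "joint_velocities": joint speeds; "joint_efforts": joint torques, N m; "position": TCP position; "ee_rot": TCP orientation; "wrist_force": force on the tool from outside, world axes, zero at the start; "wrist_torque": the same for the moment, N m; "gripper_width": opening from 0.0 (shut) to 1.0 (fully open).
Only numpy, scipy, OpenCV 4.12 (cv2) and the standard library are available. Lean on these libraries where they do the work, as an engineer would, in place of code of your own. Each camera call takes 0.05 s, during which the arm holds its last target.

## Working session

There is one attempt and no reset: what is moved stays moved. The work goes in short steps, Python scripts to look and compute and a tool call to move; the robot and the scene stay as the last step left them, time stands still between calls to the robot, and variables do not carry over. Pictures are saved under pics/ and viewed, and the job is handed in when it is done.

Besides the shell and the picture viewer there is one more tool, called by a JSON object that holds its "method" and its "body", one argument or row to a line. jog_arm: Moves the arm, as the interface text tells. Its arguments: {"type":"object","properties":{"increments":{"type":"array"},"force":{"type":"number"}},"required":["increments"]}

```bash
mkdir -p pics
python3 - <<'E'
from bench import monitor, viewer, bot
import cv2, numpy as np, pickle
s=monitor.state(); print(s)
for n in ["scene","top"]:
    im,d=viewer.grab_frame(n); p=viewer.camera_params(n); print(n,p)
    cv2.imwrite(f"pics/{n}0.png",im); pickle.dump((im,d,p),open(f"{n}0.pkl","wb"))
E
```

```text
{'t': 0.0, 'joints': array([ 1.1763304 ,  0.60011077, -0.00254877,  1.60012662,  0.00181869,
        0.94290272, -0.07979149]), 'joint_velocities': array([ 1.05596732e-03, -9.80451685e-04, -2.89623037e-04,  1.42928588e-03,
        9.91921853e-05, -1.08283797e-04, -1.23441017e-03]), 'joint_efforts': array([ 1.44468650e-04, -7.65060067e+01,  1.49720851e+00, -2.52338809e+01,
       -5.24321396e-02,  1.71129458e-02,  1.77324700e-04]), 'position': array([ 226.40347472, -688.36347786,  301.87133456]), 'ee_rot': array([-3.10052729e+00, -4.96939745e-01,  6.20590823e-04]), 'wrist_force': array([-0.80093454, -1.33277993,  0.14427199]), 'wrist_torque': array([-0.04276672,  0.03858979, -0.03015695]), 'gripper_width': 1.0007801258040452}
scene {'fx': 496.3634660156217, 'fy': 496.3634660156217, 'cx': 316.510669280508, 'cy': 241.7251888357837, 'R': array([[ 0.07383548,  0.99725922, -0.00472894],
       [ 0.54740527, -0.04449177, -0.83568412],
       [-0.8336041 ,  0.05911449, -0.54919003]]), 't': array([ -51.29431077, -203.60307741, 1489.86171738])}
top {'fx': 526.8897942096944, 'fy': 526.8897942096944, 'cx': 321.67590246155913, 'cy': 244.31370435876266, 'R': array([[-0.02474006, -0.99958657, -0.01464952],
       [-0.9898732 ,  0.02654339, -0.13945068],
       [ 0.13978187,  0.01105115, -0.99012065]]), 't': array([  35.28542645,  569.09468968, 1232.04370723])}
```

View pics/scene0.png

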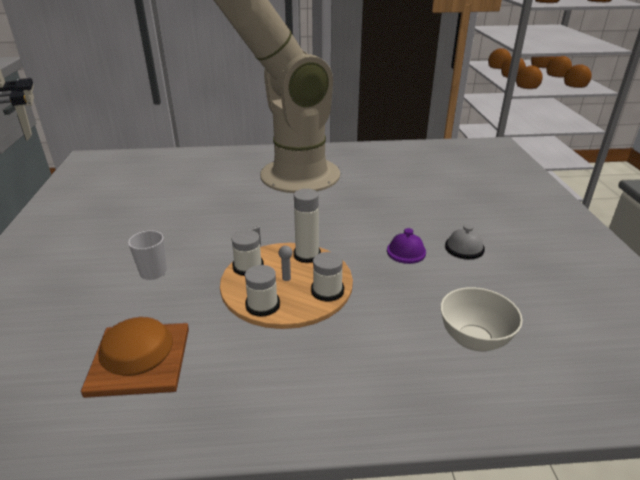

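View pics/top0.png

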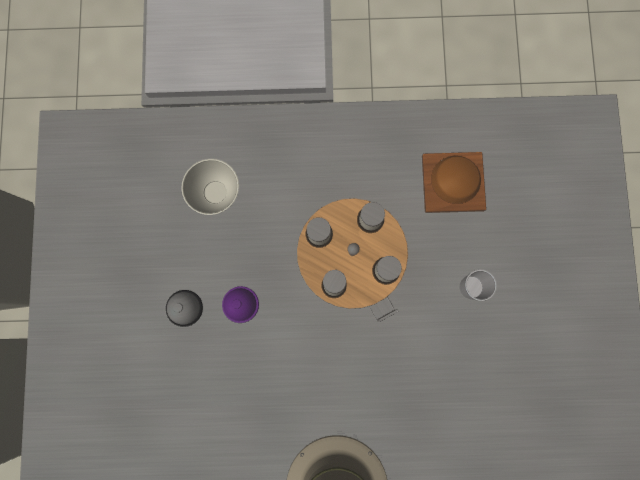

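```bash
cat > h.py <<'E'
import numpy as np,pickle,cv2
def world(n,u,v,d,p):
    c=np.array([(u-p['cx'])/p['fx']*d,(v-p['cy'])/p['fy']*d,d]); return p['R'].T@(c-p['t'])
def cloud(d,p):
    v,u=np.mgrid[:480,:640]; c=np.stack([(u-p['cx'])/p['fx']*d,(v-p['cy'])/p['fy']*d,d],-1)
    return (c-p['t'])@p['R']
def proj(X,p):
    c=p['R']@np.array(X)+p['t']; return c[0]/c[2]*p['fx']+p['cx'],c[1]/c[2]*p['fy']+p['cy']
E
python3 - <<'E'
from h import *
im,d,p=pickle.load(open("top0.pkl","rb"))
W=cloud(d,p)
print("bench z",[W[v,u].round(1) for u,v in [(150,400),(500,400),(350,350),(280,150)]])
for n,(u,v) in dict(c1=(319,229),c2=(372,212),c3=(388,267),c4=(334,281),ball=(353,248),bell=(180,308),tab=(386,316),tab2=(380,319),cup=(481,286)).items():
    print(n,W[v-1:v+2,u-1:u+2].reshape(-1,3).round(0).tolist()[4], W[v-3:v+4,u-3:u+4,2].max().round(1))
a=cv2.resize(im[190:340,280:430],(600,600),interpolation=cv2.INTER_CUBIC)
cv2.imwrite("pics/topc.png",a)
b=cv2.resize(im[270:340,150:270],None,fx=6,fy=6,interpolation=cv2.INTER_CUBIC)
cv2.imwrite("pics/topb.png",b)
im,d,p=pickle.load(open("scene0.pkl","rb"))
cv2.imwrite("pics/scc.png",cv2.resize(im[180:330,210:370],None,fx=4,fy=4,interpolation=cv2.INTER_CUBIC))
cv2.imwrite("pics/scb.png",cv2.resize(im[210:280,370:500],None,fx=6,fy=6,interpolation=cv2.INTER_CUBIC))
E
```

```text
bench z [array([208.8, 442.8,  -0. ]), array([ 1.899e+02, -3.941e+02, -2.000e-01]), array([315.1, -41.2,  -3.3]), array([822.3, 121.7,  -0.9])]
c1 [596.0, 25.0, 108.0] 1299.7
c2 [632.0, -98.0, 108.0] 112.5
c3 [505.0, -129.0, 105.0] 112.5
c4 [470.0, -5.0, 183.0] 185.7
ball [549.0, -51.0, 112.0] 115.1
bell [425.0, 356.0, 63.0] 66.8
tab [395.0, -125.0, 60.0] 66.5
tab2 [388.0, -111.0, 57.0] 63.2
cup [461.0, -366.0, 5.0] 21.9
```

View pics/topc.png

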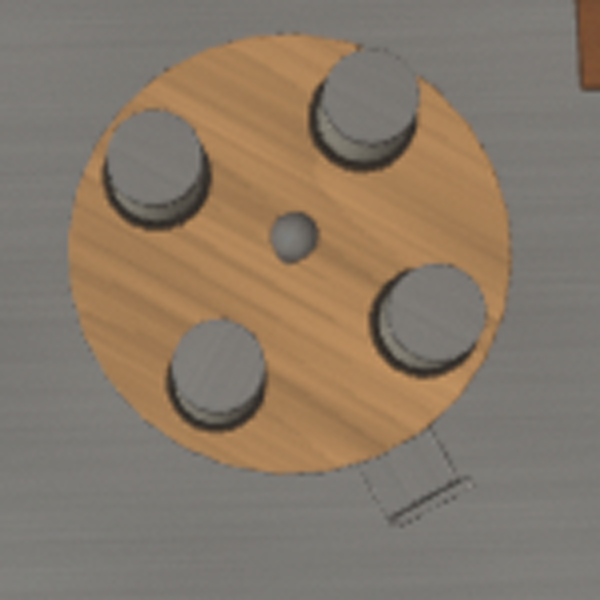

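View pics/topb.png

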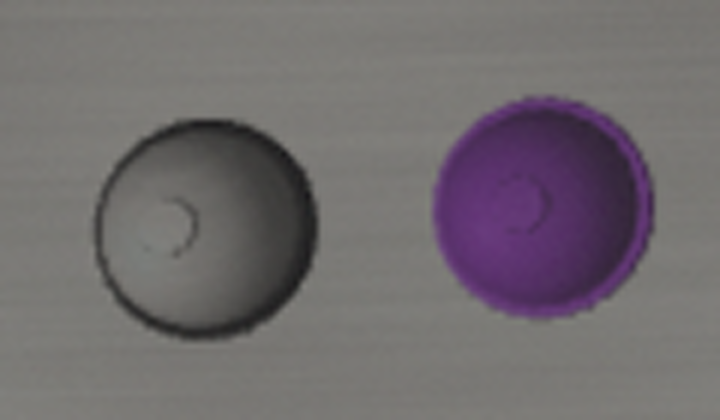

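View pics/scc.png

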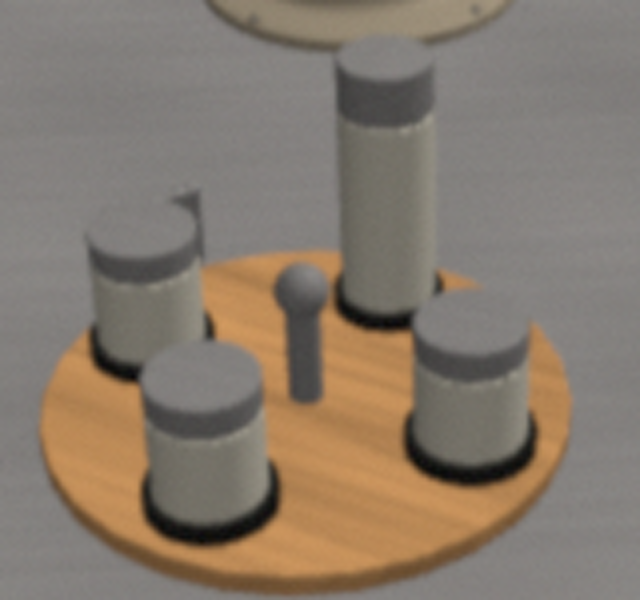

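View pics/scb.png

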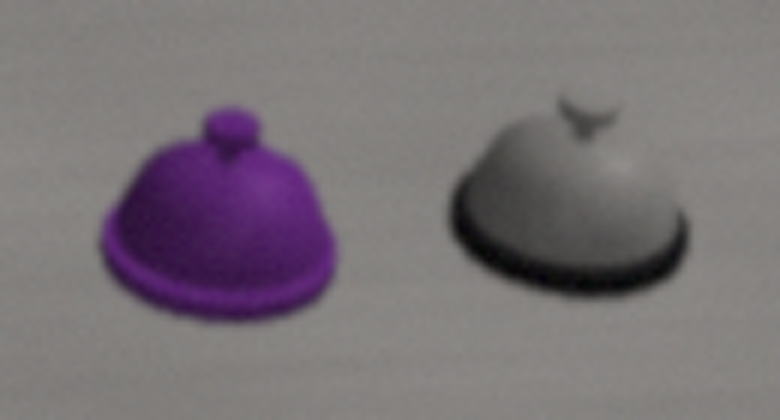

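```bash
cat >> h.py <<'E'
def ray(u,v,z,p):
    r=p['R'].T@np.array([(u-p['cx'])/p['fx'],(v-p['cy'])/p['fy'],1]); o=-p['R'].T@p['t']; return o+r*(z-o[2])/r[2]
E
python3 - <<'E'
from h import *
im,d,p=pickle.load(open("top0.pkl","rb"))
f=lambda x,y,k,u0,v0:(u0+(x+.5)/k-.5, v0+(y+.5)/k-.5)
print("bell top",ray(*f(168,228,6,150,270),62,p),"foot",ray(*f(207,229,6,150,270),5,p))
P=lambda x,y,z:ray(*f(x,y,4,280,190),z,p)
print("ball",P(294,237,104),"tabs",P(390,521,60),P(467,481,60))
for n,x,y,z in [("t",219,363,183),("1",156,157,108),("2",370,95,108),("3",434,312,108)]: print(n,P(x,y,z))
# tray edge fit
hsv=cv2.cvtColor(im,cv2.COLOR_BGR2HSV); m=cv2.inRange(hsv,(8,90,60),(25,255,255)); m[:,420:]=0; m[:190]=0
c=max(cv2.findContours(m,0,1)[0],key=cv2.contourArea)[:,0]; h=cv2.convexHull(c)[:,0]
q=np.array([ray(u,v,33,p)[:2] for u,v in h]); 
A=np.c_[2*q,np.ones(len(q))]; s=np.linalg.lstsq(A,(q**2).sum(1),rcond=None)[0]; print("tray",s[:2],np.sqrt(s[2]+s[0]**2+s[1]**2))
# scene checks
im,d,p=pickle.load(open("scene0.pkl","rb"))
W=cloud(d,p)
print("scene tall",ray(*f(385,58,4,210,180),183,p),"ball",ray(*f(302,290,4,210,180),104,p))
hsv=cv2.cvtColor(im,cv2.COLOR_BGR2HSV)
print("scene bell dome foot", ray(*f(570,215,6,370,210),5,p), "plunger", ray(*f(589,95,6,370,210),62,p))
# bell cloud top points both
for n in ("top","scene"):
    im,d,p=pickle.load(open(n+"0.pkl","rb")); W=cloud(d,p)
    near=(np.hypot(W[...,0]-425,W[...,1]-358)<60)
    k=near&(W[...,2]>56)&(W[...,2]<75); print(n,W[k].mean(0),k.sum(),np.percentile(W[k][:,2],[10,50,90]))
    k=near&(W[...,2]>3)&(W[...,2]<75); print(n,W[k].min(0),W[k].max(0))
    k=(np.hypot(W[...,0]-470,W[...,1]+5)<45)&(W[...,2]>170)&(W[...,2]<195); print(n,W[k].mean(0),np.percentile(W[k],[2,98],axis=0).mean(0))
E
```

```text
bell top [426.15337953 361.51507974  62.        ] foot [426.92065324 361.8722828    5.        ]
ball [548.3379002  -51.75847013 104.        ] tabs [ 386.13007761 -104.15501274   60.        ] [ 408.07882245 -149.85263733   60.        ]
t [471.76281712  -5.98476269 183.        ]
1 [596.17832956  25.96356688 108.        ]
2 [628.96868838 -97.94045798 108.        ]
3 [ 502.86735053 -129.36993384  108.        ]
tray [549.65329085 -52.02532843] 133.46462245591582
scene tall [477.3162862   -4.33390404 183.        ] ball [563.34370073 -50.65866221 104.        ]
scene bell dome foot [424.95367255 365.33814591   5.        ] plunger [428.81454151 362.10192034  62.        ]
top [426.87209949 362.03040374  61.29410661] 66 [58.59079511 61.38974019 64.05674034]
top [370.10854577 300.91604211   3.04814094] [482.63712249 414.24157737  66.79402336]
top [470.38845471  -5.38469021 181.93300376] [470.27050272  -5.58439195 182.00201801]
scene [431.07275726 361.75725111  60.17971134] 50 [57.98392499 60.33561685 62.28466957]
scene [391.83578357 317.75251004   3.02094895] [475.17645555 408.87308907  63.13291463]
scene [480.03233463  -4.7066416  179.70613809] [474.87941739  -4.85817081 177.18216488]
```

Run:
```python
import numpy as np
a=np.radians(np.linspace(-71.8,40.3,21)); r=np.interp(np.arange(21),[0,6,14,20],[724.6,650,650,560.0])
P=np.c_[r*np.cos(a),r*np.sin(a)].round(0)
print(np.linalg.norm(np.diff(P,axis=0),axis=1).max())
print((P[1:11]-[226,-688]).tolist()); print(P[10]); print((P[11:]-P[10]).tolist())
```

```text
70.83078426785913
[[61.0, 36.0], [118.0, 78.0], [168.0, 125.0], [213.0, 176.0], [252.0, 230.0], [285.0, 286.0], [322.0, 338.0], [353.0, 393.0], [379.0, 451.0], [400.0, 512.0]]
[ 626. -176.]
[[14.0, 62.0], [22.0, 125.0], [24.0, 188.0], [20.0, 251.0], [-6.0, 311.0], [-36.0, 366.0], [-71.0, 417.0], [-110.0, 463.0], [-153.0, 503.0], [-199.0, 538.0]]
```

{"method": "jog_arm", "body": {
  "increments": [
    [55,33,20,0,0,0,1],
    [100,65,30,0,0,0,1],
    [145,105,30,0,0,0,1],
    [187,147,30,0,0,0,1],
    [222,190,30,0,0,0,1],
    [255,235,30,0,0,0,1],
    [285,285,30,0,0,0,1],
    [315,335,30,0,0,0,1],
    [345,385,30,0,0,0,1],
    [365,435,30,0,0,0,1]
  ],
  "force": 20
}}

```text
t: 1.35
position: [592.5, -251.3, 331.6]
ee_rot: [-3.1, -0.498, 0.001]
wrist_force: [0.5, -0.3, 0.0]
gripper_width: 0.013
```

{"method": "jog_arm", "body": {
  "increments": [
    [20,50,0,0,0,0,1],
    [38,105,0,0,0,0,1],
    [48,160,0,0,0,0,1],
    [52,215,0,0,0,0,1],
    [50,270,0,0,0,0,1],
    [45,325,0,0,0,0,1],
    [33,380,0,0,0,0,1],
    [15,430,0,0,0,0,1],
    [-12,480,0,0,0,0,1],
    [-45,520,0,0,0,0,1]
  ]
}}

```text
t: 2.6
position: [546.4, 270.8, 331.1]
ee_rot: [-3.1, -0.499, 0.001]
wrist_force: [0.1, 0.7, -0.5]
gripper_width: 0.003
```

{"method": "jog_arm", "body": {
  "increments": [
    [-40,30,-30,0,0,0,1],
    [-80,60,-60,0,0,0,1],
    [-120,93,-90,0,0,0,1],
    [-120,93,-90,0,0,0,1],
    [-120,93,-90,0,0,0,1]
  ]
}}

```text
t: 3.22
position: [426.8, 363.6, 241.1]
ee_rot: [-3.1, -0.5, 0.001]
wrist_force: [-0.1, -0.3, 0.2]
gripper_width: 0.004
```

Check with the wrist camera and scene before pressing.

Run:
```python
from bench import monitor, viewer
import cv2, pickle
from h import *
s=monitor.state(); im,d=viewer.grab_frame("wrist"); p=viewer.camera_params("wrist"); print(s['position'],s['joints'].round(2),p)
pickle.dump((s,im,d,p),open("w1.pkl","wb")); cv2.imwrite("pics/w1.png",im)
im,d=viewer.grab_frame("scene"); cv2.imwrite("pics/s1.png",cv2.resize(im[90:290,350:550],None,fx=3,fy=3))
```

```text
[426.77288805 363.63220172 241.05606796] [-0.74  0.49 -0.09  2.03  0.07  0.63 -2.13] {'fx': 380.3281495772388, 'fy': 380.3281495772388, 'cx': 312.4768882179224, 'cy': 240.55374104289277, 'tool_from_camera': array([[ 1.18332586e-04, -9.58109891e-01, -2.86400807e-01,
         8.01561064e+01],
       [ 9.99999310e-01, -2.21422578e-04,  1.15390620e-03,
        -6.82813061e-02],
       [-1.16898455e-03, -2.86400746e-01,  9.58109204e-01,
        -8.26694398e+01],
       [ 0.00000000e+00,  0.00000000e+00,  0.00000000e+00,
         1.00000000e+00]])}
```

View pics/w1.png

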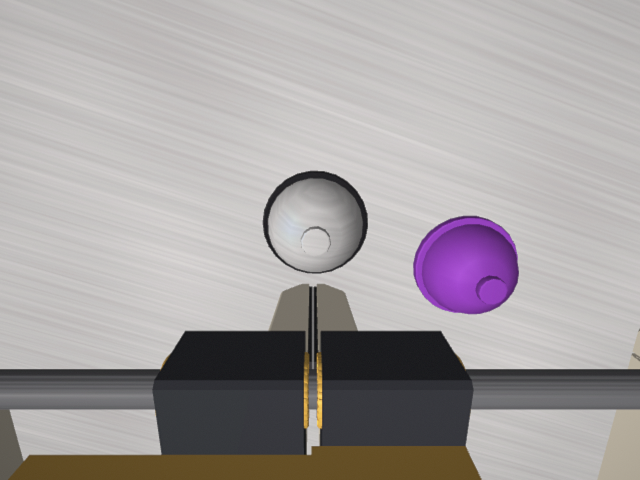

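View pics/s1.png

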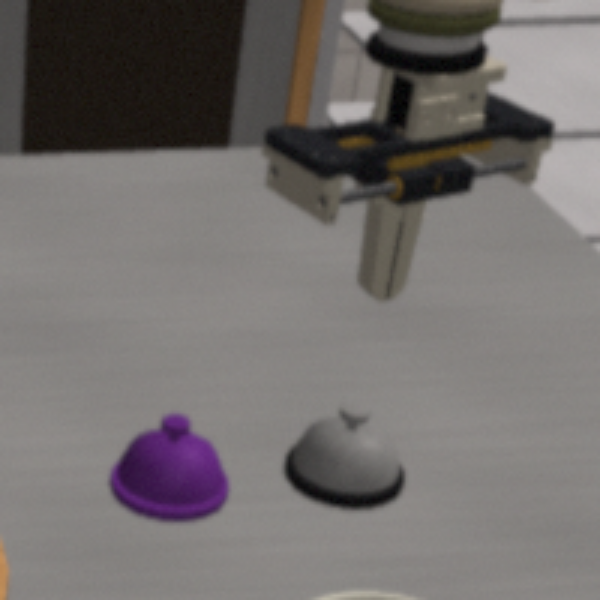

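```bash
cat >> h.py <<'E'
from scipy.spatial.transform import Rotation as Ro
def wray(u,v,z,s,p):
    T=p['tool_from_camera']; R=Ro.from_rotvec(s['ee_rot']).as_matrix()
    o=R@T[:3,3]+s['position']; r=R@T[:3,:3]@np.array([(u-p['cx'])/p['fx'],(v-p['cy'])/p['fy'],1])
    return o+r*(z-o[2])/r[2]
E
python3 - <<'E'
from h import *
s,im,d,p=pickle.load(open("w1.pkl","rb"))
print(wray(315.5,241,62,s,p), d[241,315])
E
```

```text
[428.83963522 362.05124522  62.        ] 272.35245
```

{"method": "jog_arm", "body": {
  "increments": [
    [1,-1.5,-30,0,0,0,1],
    [1,-1.5,-60,0,0,0,1],
    [1,-1.5,-85,0,0,0,1],
    [1,-1.5,-88,0,0,0,1],
    [1,-1.5,-88,0,0,0,1]
  ]
}}

```text
t: 3.95
position: [429.6, 361.2, 154.3]
ee_rot: [-3.1, -0.494, -0.002]
wrist_force: [-0.1, 0.7, -0.2]
gripper_width: 0.004
```

{"method": "jog_arm", "body": {
  "increments": [
    [0,0,-5,0,0,0,1],
    [0,0,-9,0,0,0,1],
    [0,0,-12,0,0,0,1],
    [0,0,-14,0,0,0,1],
    [0,0,-14,0,0,0,1]
  ]
}}

```text
t: 4.58
position: [430.1, 361.4, 140.5]
ee_rot: [-3.1, -0.494, -0.003]
wrist_force: [3.7, -0.3, 4.3]
gripper_width: 0.007
```

{"method": "jog_arm", "body": {
  "increments": [
    [-1,0.5,-2,0,0,0,1],
    [-1,0.5,-4,0,0,0,1],
    [-1,0.5,-6,0,0,0,1],
    [-1,0.5,-6,0,0,0,1],
    [-1,0.5,-6,0,0,0,1]
  ]
}}

```text
t: 5.2
position: [429.3, 361.7, 137.7]
ee_rot: [-3.099, -0.493, -0.006]
wrist_force: [-4.3, -6.4, 46.6]
gripper_width: 0.003
```

Run:
```python
from bench import monitor, viewer
import cv2
s=monitor.state(); print(s['position'],s['wrist_force'])
im,d=viewer.grab_frame("scene"); cv2.imwrite("pics/s2.png",cv2.resize(im[180:280,410:510],None,fx=5,fy=5,interpolation=2))
```

```text
[429.32698027 361.73054374 137.73390713] [-4.30462782 -6.40543627 46.61533664]
```

View pics/s2.png

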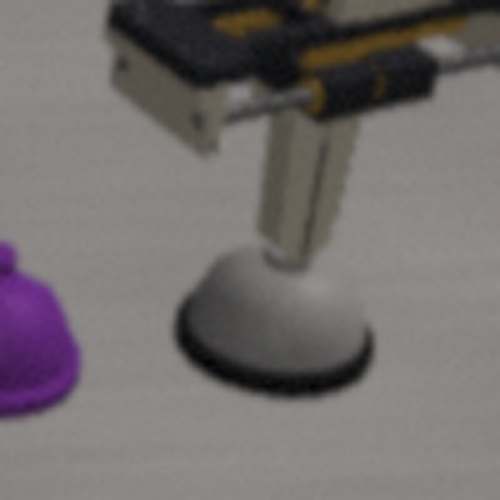

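{"method": "jog_arm", "body": {
  "increments": [
    [0,0,10,0,0,0,1],
    [0,0,40,0,0,0,1],
    [0,0,90,0,0,0,1],
    [0,0,140,0,0,0,1],
    [0,0,190,0,0,0,1]
  ]
}}

```text
t: 5.88
position: [428.4, 361.5, 328.8]
ee_rot: [-3.1, -0.494, -0.004]
wrist_force: [0.9, -0.3, 0.9]
gripper_width: 0.007
```

Run:
```python
from bench import monitor, viewer
import cv2
from h import *
s=monitor.state(); print(s['position'],s['wrist_force'],s['joints'])
im,d=viewer.grab_frame("scene"); cv2.imwrite("pics/s3.png",cv2.resize(im[200:270,370:510],None,fx=5,fy=5,interpolation=2))
p=viewer.camera_params("scene"); W=cloud(d,p); near=(np.hypot(W[...,0]-428,W[...,1]-362)<30)&(W[...,2]>56)&(W[...,2]<80); print(near.sum(),W[near].max(0))
```

```text
[428.400551   361.53386976 328.82540855] [ 0.8990115  -0.3077136   0.85071037] [-0.72593915  0.37288206 -0.10299409  1.94904302  0.05047637  0.81844435
 -2.11091461]
51 [442.40126328 372.31422094  62.5065207 ]
```

View pics/s3.png

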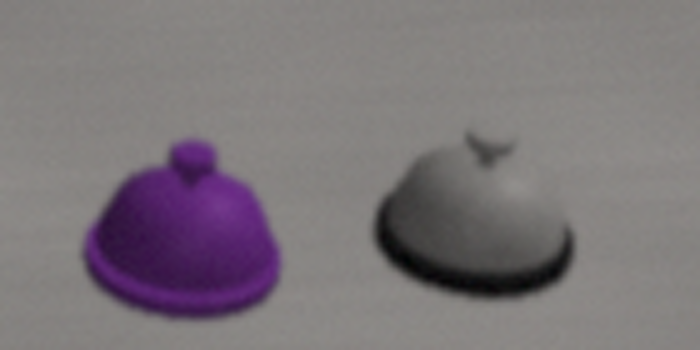

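{"method": "jog_arm", "body": {
  "increments": [
    [20,-40,0,0,0,-5,-1],
    [35,-85,0,0,0,-11,-1],
    [50,-130,0,0,0,-17,-1],
    [60,-175,0,0,0,-23,-1],
    [65,-220,0,0,0,-29,-1],
    [65,-265,0,0,0,-35,-1],
    [55,-310,0,0,0,-41,-1],
    [45,-350,0,0,0,-48.5,-1],
    [43,-367,0,0,0,-48.5,-1],
    [43,-367,0,0,0,-48.5,-1]
  ]
}}

```text
t: 7.18
position: [472.2, -4.7, 334.6]
ee_rot: [-3.028, 0.826, -0.017]
wrist_force: [0.1, 0.9, 0.8]
gripper_width: 0.991
```

Run:
```python
from bench import monitor, viewer
import cv2
from h import *
s=monitor.state(); print(s['position'],s['wrist_force'],s['joints'],s['ee_rot']); print(Ro.from_rotvec(s['ee_rot']).as_matrix().round(3))
im,d=viewer.grab_frame("wrist"); p=viewer.camera_params("wrist")
pickle.dump((s,im,d,p),open("w2.pkl","wb")); cv2.imwrite("pics/w2.png",im)
```

```text
[472.17920339  -4.73933778 334.63006974] [0.12809569 0.87870089 0.81323054] [-0.26565411  0.25232053  0.1931561   2.13795978 -0.06907036  0.7460707
 -2.13139058] [-3.0283265   0.8256825  -0.01670165]
[[ 0.862 -0.508  0.011]
 [-0.508 -0.862 -0.   ]
 [ 0.01  -0.005 -1.   ]]
```

View pics/w2.png

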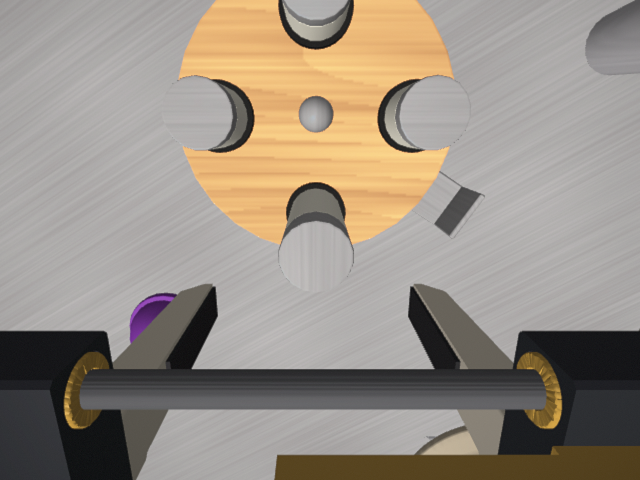

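Run:
```python
from h import *
s,im,d,p=pickle.load(open("w2.pkl","rb"))
cv2.imwrite("pics/w2c.png",cv2.resize(im[150:250,400:500],None,fx=6,fy=6,interpolation=2))
for n,u,v,z in [("tall",316,256.5,183),("r",434,113,108),("l",197,113,108),("ball",316,114,104)]: print(n,wray(u,v,z,s,p).round(1))
```

```text
tall [472.2  -6.4 183. ]
r [ 505.1 -131.6  108. ]
l [598.1  26.3 108. ]
ball [550.8 -52.8 104. ]
```

View pics/w2c.png

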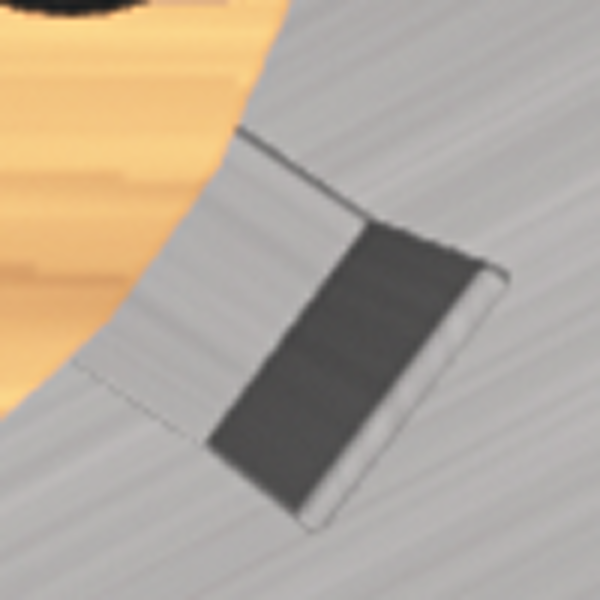

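Run:
```python
from h import *
s,im,d,p=pickle.load(open("w2.pkl","rb"))
f=lambda x,y,z:wray(400+(x+.5)/6-.5,150+(y+.5)/6-.5,z,s,p)
ax=np.array([550.5,-52.4])
def rep(n,a,b):
    m=(a+b)[:2]/2; e=(b-a)[:2]; o=m-ax
    print(n,a.round(1),b.round(1),"len",np.hypot(*e).round(1),"r",np.hypot(*o).round(1),"ang-mid",np.degrees(np.arctan2(-o[1],-o[0])).round(2),"dir",np.degrees(np.arctan2(e[1],e[0])).round(2))
rep("inner top",f(485,263,60),f(298,513,60))
rep("outer top",f(509,280,60),f(316,533,60))
for z in(3,5): 
    rep("inner base",f(370,221,z),f(207,441,z))
    rep("e1",f(238,130,z),f(370,221,z)); rep("e2",f(75,362,z),f(207,441,z))
```

```text
inner top [ 412.1 -151.6   60. ] [ 389.8 -109.1   60. ] len 48.0 r 168.7 ang-mid 27.54 dir 117.67
outer top [ 407.7 -153.8   60. ] [ 385.2 -110.2   60. ] len 49.0 r 173.4 ang-mid 27.33 dir 117.25
inner base [ 409.3 -153.7    3. ] [ 387.1 -110.6    3. ] len 48.5 r 171.9 ang-mid 27.63 dir 117.23
e1 [ 436.3 -140.1    3. ] [ 409.3 -153.7    3. ] len 30.2 r 158.9 ang-mid 36.5 dir -153.19
e2 [413. -96.   3.] [ 387.1 -110.6    3. ] len 29.7 r 158.8 ang-mid 18.69 dir -150.72
inner base [ 409.9 -153.2    5. ] [ 387.8 -110.2    5. ] len 48.3 r 171.1 ang-mid 27.61 dir 117.23
e1 [ 436.8 -139.6    5. ] [ 409.9 -153.2    5. ] len 30.1 r 158.1 ang-mid 36.48 dir -153.19
e2 [413.6 -95.8   5. ] [ 387.8 -110.2    5. ] len 29.6 r 158.1 ang-mid 18.67 dir -150.72
```

{"method": "jog_arm", "body": {
  "increments": [
    [-0.3,-1.3,-40,0,0,0,-1],
    [-0.3,-1.3,-80,0,0,0,-1],
    [-0.3,-1.3,-110,0,0,0,-1],
    [-0.3,-1.3,-117,0,0,0,-1],
    [-0.3,-1.3,-117,0,0,0,-1]
  ]
}}

```text
t: 7.85
position: [472.4, -4.3, 217.7]
ee_rot: [-3.029, 0.822, -0.016]
wrist_force: [0.4, -0.1, 0.0]
gripper_width: 1.001
```

{"method": "jog_arm", "body": {
  "increments": [
    [0,0,0,0,0,0,0.2],
    [0,0,0,0,0,0,1],
    [0,0,0,0,0,0,1],
    [0,0,0,0,0,0,1],
    [0,0,0,0,0,0,1],
    [0,0,0,0,0,0,1]
  ],
  "force": 15
}}

```text
t: 8.6
position: [472.3, -4.3, 217.8]
ee_rot: [-3.029, 0.822, -0.016]
wrist_force: [-1.2, 0.2, 3.8]
gripper_width: 0.534
```

Run:
```python
import numpy as np
c=np.array([550.4,-52.3]); p=np.array([472.3,-4.5]); o=p-c
for D in list(np.arange(6,57,6))+[57]:
    a=np.radians(D); q=c+np.array([[np.cos(a),-np.sin(a)],[np.sin(a),np.cos(a)]])@o; print(D,(q-p).round(1))
```

```text
6 [-4.6 -8.4]
12 [ -8.2 -17.3]
18 [-10.9 -26.5]
24 [-12.7 -35.9]
30 [-13.4 -45.5]
36 [-13.2 -55. ]
42 [-11.9 -64.5]
48 [ -9.7 -73.9]
54 [ -6.5 -82.9]
57 [ -4.5 -87.3]
```

{"method": "jog_arm", "body": {
  "increments": [
    [-4.6,-8.4,0,0,0,6,1],
    [-8.2,-17.3,0,0,0,12,1],
    [-10.9,-26.5,0,0,0,18,1],
    [-12.7,-35.9,0,0,0,24,1],
    [-13.4,-45.5,0,0,0,30,1],
    [-13.2,-55,0,0,0,36,1],
    [-11.9,-64.5,0,0,0,42,1],
    [-9.7,-73.9,0,0,0,48,1],
    [-6.5,-82.9,0,0,0,54,1],
    [-4.5,-87.3,0,0,0,57,1]
  ],
  "force": 25
}}

```text
t: 9.85
position: [467.9, -92.4, 217.8]
ee_rot: [-3.05, -0.725, -0.011]
wrist_force: [-1.9, -0.2, 1.7]
gripper_width: 0.532
```

{"method": "jog_arm", "body": {
  "increments": [
    [0,0,0,0,0,0,1],
    [0,0,0,0,0,0,1]
  ]
}}

```text
t: 10.1
position: [467.9, -92.5, 217.8]
ee_rot: [-3.05, -0.723, -0.012]
wrist_force: [-0.5, -0.4, 1.1]
gripper_width: 0.534
```

Run:
```python
from bench import monitor, viewer
import cv2
from h import *
s=monitor.state(); print(s['position'],s['wrist_force'],s['joints'],s['ee_rot']); print(Ro.from_rotvec(s['ee_rot']).as_matrix().round(3))
for n in("wrist","top"):
    im,d=viewer.grab_frame(n); p=viewer.camera_params(n)
    pickle.dump((s,im,d,p),open(n+"3.pkl","wb")); cv2.imwrite(f"pics/{n}3.png",im)
```

```text
[467.88346332 -92.50556927 217.77415785] [-0.53853201 -0.35947622  1.05814509] [ 0.21383716  0.444237   -0.18049823  2.23158713  0.15122853  0.47153019
 -1.1894792 ] [-3.05015982 -0.72277702 -0.01162161]
[[ 0.894  0.449  0.006]
 [ 0.449 -0.894  0.008]
 [ 0.009 -0.005 -1.   ]]
```

View pics/wrist3.png

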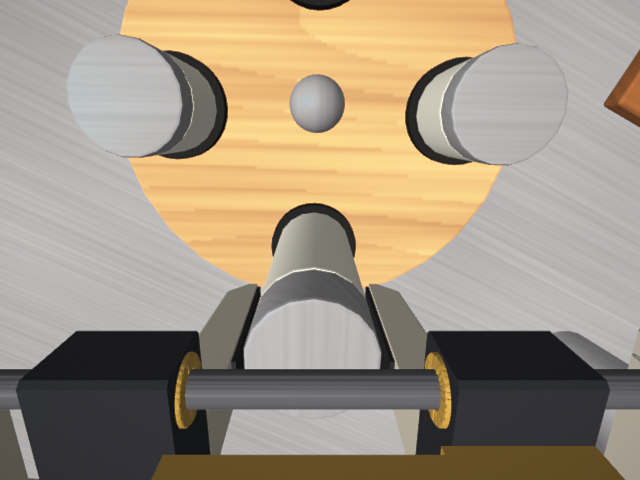

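View pics/top3.png

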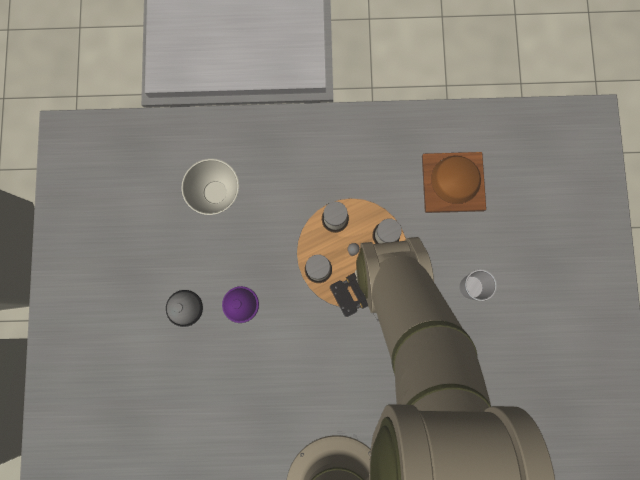

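Run:
```python
from h import *
s,im,d,p=pickle.load(open("wrist3.pkl","rb"))
for n,u,v,z in [("r",504,104,108),("l",127,96,108),("ball",317,103,104)]: print(n,wray(u,v,z,s,p).round(1))
a,b=wray(504,104,108,s,p),wray(127,96,108,s,p); e=b-a; print((a+b)/2,np.degrees(np.arctan2(e[1],e[0]))-90, np.hypot(e[0],e[1]))
# initial wrist picture
s,im,d,p=pickle.load(open("w2.pkl","rb"))
a,b=wray(434,113,108,s,p),wray(197,113,108,s,p); e=b-a; print((a+b)/2,np.degrees(np.arctan2(e[1],e[0]))-90, np.hypot(e[0],e[1]))
im,d,p=pickle.load(open("top0.pkl","rb"))
cv2.imwrite("pics/tt.png",cv2.resize(im[290:330,360:410],None,fx=12,fy=12,interpolation=2))
```

```text
r [ 590.7 -132.9  108. ]
l [513.1  29.6 108. ]
ball [551.2 -52.7 104. ]
[551.87175405 -51.63182063 108.        ] 25.511077098494297 180.0894044049207
[551.59196958 -52.65022026 108.        ] -30.505686733326947 183.3490981603389
```

View pics/tt.png

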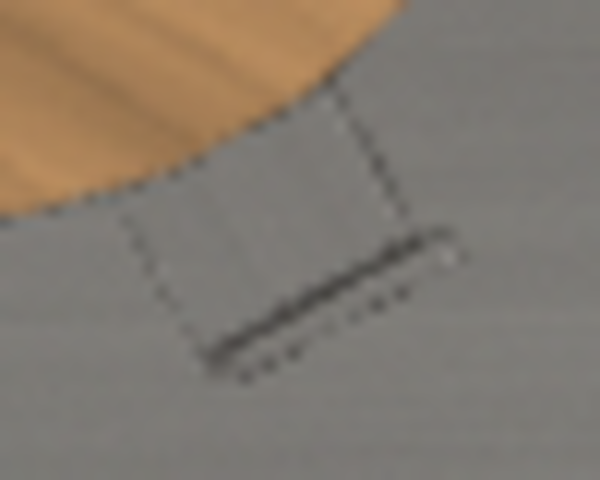

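{"method": "jog_arm", "body": {
  "increments": [
    [0,0,0,0,0,0,-1],
    [0,0,0,0,0,0,-1],
    [0,0,0,0,0,0,-1],
    [0,0,0,0,0,0,-1],
    [0,0,50,0,0,0,-1],
    [0,0,100,0,0,0,-1],
    [25,12,150,0,0,0,-1],
    [60,30,180,0,0,0,-1],
    [80,41,180,0,0,0,-1],
    [80,41,180,0,0,0,-1]
  ]
}}

```text
t: 11.45
position: [548.3, -50.4, 396.6]
ee_rot: [-3.049, -0.726, -0.009]
wrist_force: [-1.0, -0.4, -0.2]
gripper_width: 1.0
```

Run:
```python
from bench import monitor, viewer
import cv2
from h import *
s=monitor.state(); print(s['position'],s['wrist_force'],s['ee_rot'])
for n in("wrist",):
    im,d=viewer.grab_frame(n); p=viewer.camera_params(n)
    pickle.dump((s,im,d,p),open(n+"4.pkl","wb")); cv2.imwrite(f"pics/{n}4.png",im)
```

```text
[548.2612147  -50.41728554 396.6339652 ] [-0.99387272 -0.37594181 -0.15693585] [-3.04851371 -0.72630471 -0.00949463]
```

View pics/wrist4.png

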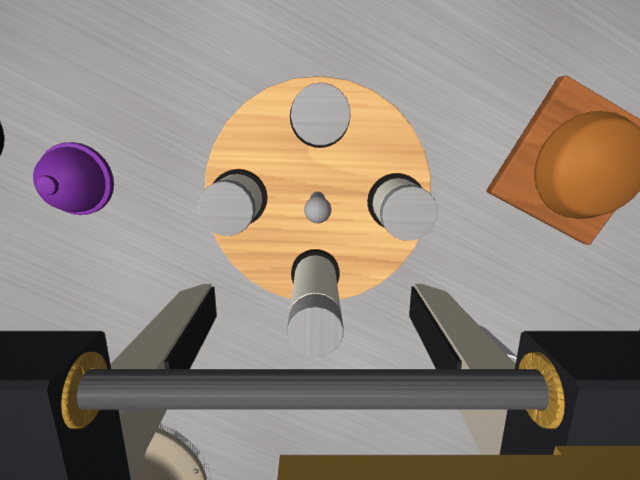

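{"method": "jog_arm", "body": {
  "increments": [
    [30,-12,0,0,0,0,-1],
    [60,-24,0,0,0,0,-1],
    [95,-36,0,0,0,0,-1],
    [126,-48,0,0,0,0,-1],
    [126,-48,0,0,0,0,-1],
    [126,-48,0,0,0,0,-1]
  ]
}}

```text
t: 12.25
position: [671.8, -99.5, 395.0]
ee_rot: [-3.048, -0.724, -0.003]
wrist_force: [0.1, 0.0, 0.2]
gripper_width: 0.997
```

Run:
```python
from bench import monitor, viewer
import cv2
from h import *
s=monitor.state(); print(s['position'],s['wrist_force'],s['ee_rot'])
for n in("wrist",):
    im,d=viewer.grab_frame(n); p=viewer.camera_params(n)
    pickle.dump((s,im,d,p),open(n+"5.pkl","wb")); cv2.imwrite(f"pics/{n}5.png",im)
```

```text
[671.81657151 -99.45553925 395.01249523] [0.11918839 0.00863414 0.23787298] [-3.04828570e+00 -7.24273666e-01 -2.73264577e-03]
```

View pics/wrist5.png

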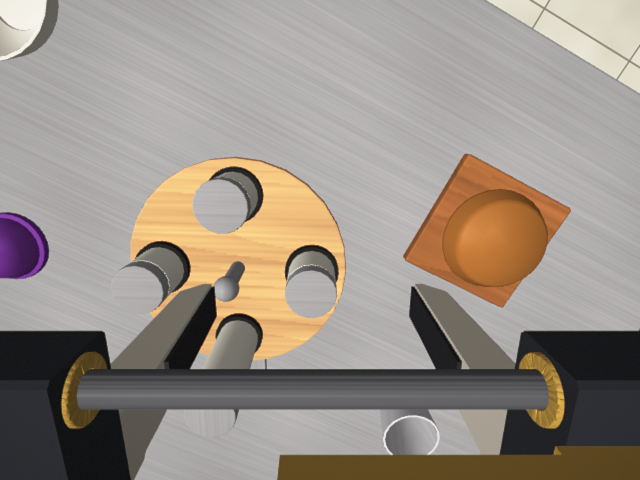

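{"method": "jog_arm", "body": {
  "increments": [
    [-45,-15,0,0,0,0,-1],
    [-90,-30,0,0,0,0,-1],
    [-140,-48,0,0,0,0,-1],
    [-197,-68,0,0,0,0,-1],
    [-197,-68,0,0,0,0,-1],
    [-197,-68,0,0,0,0,-1]
  ]
}}

```text
t: 13.05
position: [474.7, -166.8, 396.2]
ee_rot: [-3.049, -0.725, -0.006]
wrist_force: [-0.0, -0.1, -0.6]
gripper_width: 0.999
```

Run:
```python
from bench import monitor, viewer
import cv2
from h import *
s=monitor.state(); print(s['position'],s['wrist_force'],s['ee_rot'])
for n in("wrist",):
    im,d=viewer.grab_frame(n); p=viewer.camera_params(n)
    pickle.dump((s,im,d,p),open(n+"6.pkl","wb")); cv2.imwrite(f"pics/{n}6.png",im)
cv2.imwrite("pics/w6c.png",cv2.resize(im[100:300,190:390],None,fx=3,fy=3,interpolation=2))
```

```text
[ 474.74648625 -166.78972677  396.19828797] [-0.00540866 -0.08761089 -0.60420957] [-3.04904509 -0.7251639  -0.00608431]
```

View pics/wrist6.png

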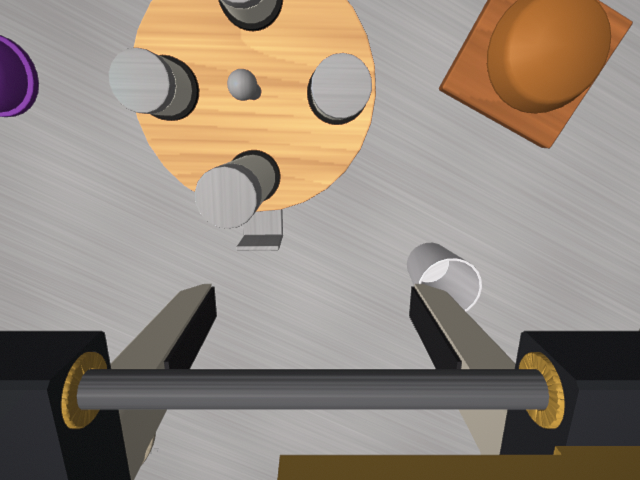

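Run:
```python
from h import *
im=cv2.imread("pics/wrist6.png")
cv2.imwrite("pics/w6a.png",cv2.resize(im[140:260,190:310],None,fx=5,fy=5,interpolation=2))
cv2.imwrite("pics/w6b.png",cv2.resize(im[30:150,100:390],None,fx=2.75,fy=2.75,interpolation=2))
```

```text
(no output)
```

View pics/w6a.png

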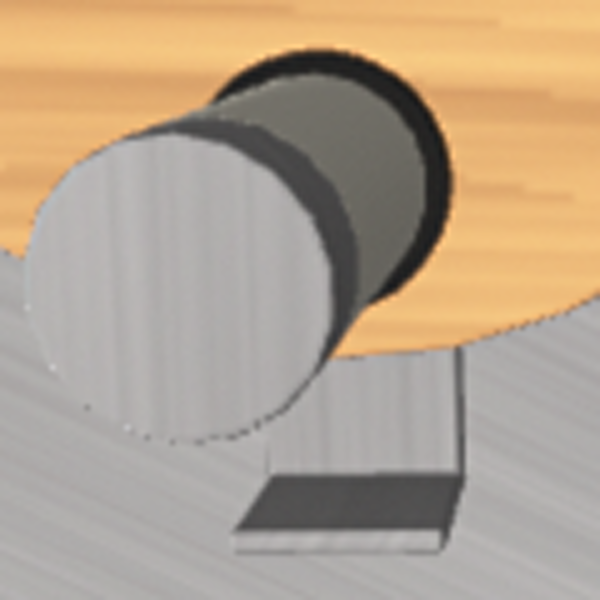

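View pics/w6b.png

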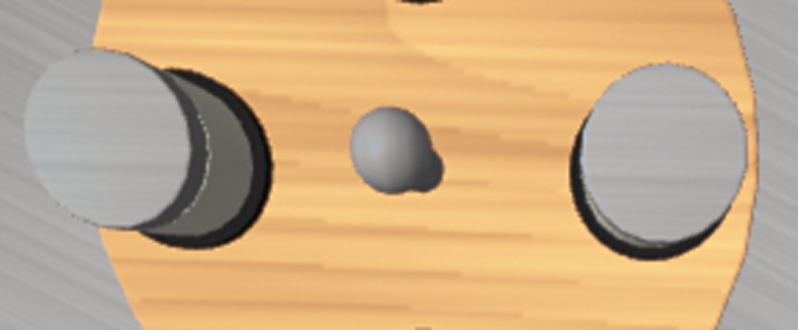

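Run:
```python
from h import *
s,im,d,p=pickle.load(open("wrist6.pkl","rb"))
f=lambda x,y,z:wray(190+(x+.5)/5-.5,140+(y+.5)/5-.5,z,s,p)
g=lambda x,y,z:wray(100+(x+.5)/2.75-.5,30+(y+.5)/2.75-.5,z,s,p)
ball=g(391,150,104);l=g(107,138,108);r=g(664,154,108); t=f(179,287,183)
print("ball",ball,"lr mid",(l+r)/2,"dist",np.linalg.norm(l-r),"tall",t)
e=l-r; print("lr dir",np.degrees(np.arctan2(e[1],e[0]))-90)
ax=((l+r)/2)[:2]
for ax in (ball[:2],((l+r)/2)[:2]):
    o=t[:2]-ax; print("tall ang",np.degrees(np.arctan2(-o[1],-o[0])),np.hypot(*o))
    def rep(n,a,b):
        m=(a+b)[:2]/2; e=(b-a)[:2]; o=m-ax
        print(n,"len",np.hypot(*e).round(1),"r",np.hypot(*o).round(1),"ang-mid",np.degrees(np.arctan2(-o[1],-o[0])).round(2),"dir",(np.degrees(np.arctan2(e[1],e[0]))).round(2))
    rep("outer top",f(440,551,60),f(235,551,60));rep("inner top",f(445,530,60),f(233,532,60));rep("inner base",f(463,474,4),f(271,475,4)); rep("edge",f(459,348,4),f(463,474,4))
```

```text
ball [551.34780761 -53.87959901 104.        ] lr mid [551.62814798 -52.64551651 108.        ] dist 183.86853660931422 tall [468.83611269 -91.90355805 183.        ]
lr dir 25.202487132842762
tall ang 24.74172223973374 90.85153416564229
outer top len 47.5 r 173.7 ang-mid 26.93 dir 116.86
inner top len 49.0 r 168.9 ang-mid 27.12 dir 117.42
inner base len 49.9 r 170.8 ang-mid 26.82 dir 117.16
edge len 33.2 r 156.0 ang-mid 35.97 dir -152.76
tall ang 25.369210940014447 91.62813396324519
outer top len 47.5 r 174.5 ang-mid 27.25 dir 116.86
inner top len 49.0 r 169.7 ang-mid 27.44 dir 117.42
inner base len 49.9 r 171.6 ang-mid 27.14 dir 117.16
edge len 33.2 r 156.9 ang-mid 36.27 dir -152.76
```

{"method": "jog_arm", "body": {
  "increments": [
    [-3,40,0,0,0,0,-1],
    [-6.8,74.3,-10,0,0,0,-1],
    [-6.8,74.3,-40,0,0,0,-1],
    [-6.8,74.3,-80,0,0,0,-1],
    [-6.8,74.3,-120,0,0,0,-1],
    [-6.8,74.3,-160,0,0,0,-1],
    [-6.8,74.3,-178,0,0,0,-1],
    [-6.8,74.3,-178,0,0,0,-1],
    [-6.8,74.3,-178,0,0,0,-1]
  ]
}}

```text
t: 14.22
position: [469.4, -91.7, 218.4]
ee_rot: [-3.048, -0.728, -0.007]
wrist_force: [-0.1, -0.3, -0.3]
gripper_width: 0.999
```

{"method": "jog_arm", "body": {
  "increments": [
    [0,0,0,0,0,0,0.2],
    [0,0,0,0,0,0,1],
    [0,0,0,0,0,0,1],
    [0,0,0,0,0,0,1],
    [0,0,0,0,0,0,1],
    [0,0,0,0,0,0,1]
  ],
  "force": 15
}}

```text
t: 14.98
position: [469.4, -91.8, 218.5]
ee_rot: [-3.048, -0.728, -0.007]
wrist_force: [-0.4, 0.5, 2.8]
gripper_width: 0.539
```

{"method": "jog_arm", "body": {
  "increments": [
    [0.6,-1.3,0,0,0,0.8,1],
    [1.2,-2.6,0,0,0,1.5,1],
    [1.2,-2.6,0,0,0,1.5,1],
    [1.2,-2.6,0,0,0,1.5,1],
    [1.2,-2.6,0,0,0,1.5,1]
  ],
  "force": 25
}}

```text
t: 15.6
position: [470.8, -94.5, 218.5]
ee_rot: [-3.039, -0.767, -0.007]
wrist_force: [0.5, -0.6, 0.3]
gripper_width: 0.532
```

Run:
```python
from bench import monitor, viewer
import cv2
from h import *
s=monitor.state(); print(s['position'],s['wrist_force'],s['ee_rot'],s['gripper_width'])
for n in("wrist",):
    im,d=viewer.grab_frame(n); p=viewer.camera_params(n)
    pickle.dump((s,im,d,p),open(n+"7.pkl","wb")); cv2.imwrite(f"pics/{n}7.png",im)
im,d=viewer.grab_frame("scene"); cv2.imwrite("pics/scene7.png",im)
```

```text
[470.75064597 -94.5088682  218.46069203] [ 0.48778292 -0.63664987  0.26148508] [-3.03854557 -0.76734411 -0.00736449] 0.5316625940842521
```

View pics/wrist7.png

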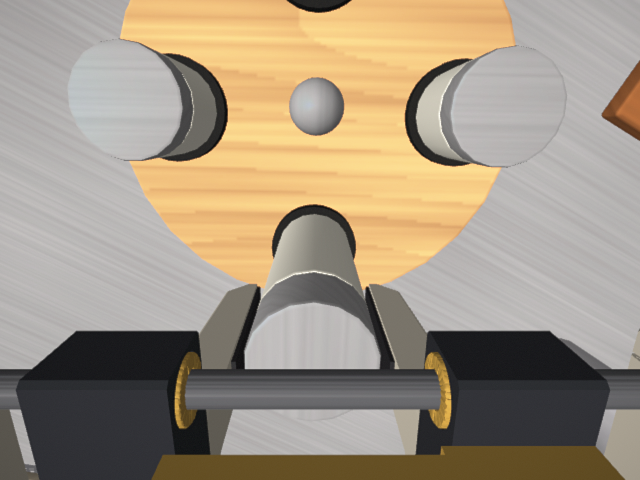

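View pics/scene7.png

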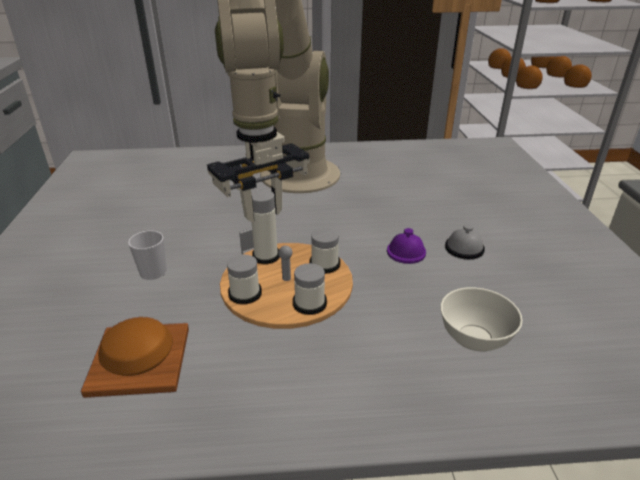

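Run:
```python
from h import *
s,im,d,p=pickle.load(open("wrist7.pkl","rb"))
a,b=wray(503,106,108,s,p),wray(127,100,108,s,p); e=b-a; print((a+b)/2,np.degrees(np.arctan2(e[1],e[0]))-90, np.hypot(e[0],e[1]))
o=s['position'][:2]-[551.3,-52.7]; print("tcp ang",np.degrees(np.arctan2(-o[1],-o[0])),np.hypot(*o))
im=cv2.imread("pics/scene7.png"); cv2.imwrite("pics/s7c.png",cv2.resize(im[180:320,210:370],None,fx=4,fy=4,interpolation=2))
```

```text
[551.87806935 -51.52112936 108.        ] 27.474142010567093 180.3999058769129
tcp ang 27.431415875246845 90.75340155701055
```

View pics/s7c.png

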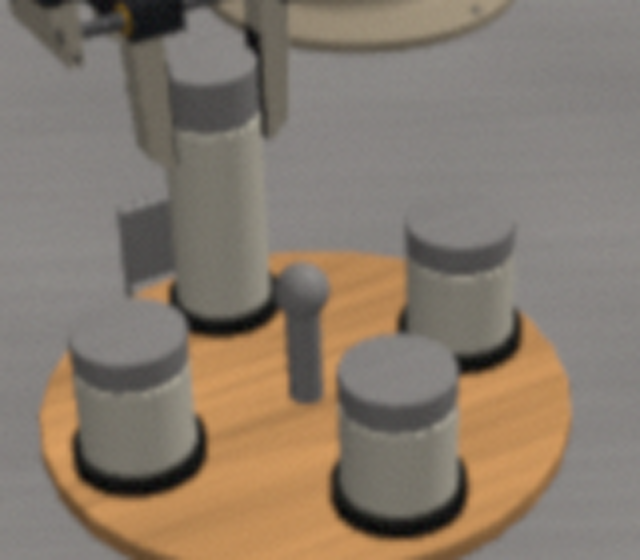

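Run:
```python
from bench import monitor, bot
s=monitor.state(); print(s['t'],s['gripper_width'],s['wrist_force']); print(bot.sign_off())
```

```text
15.7 0.5330845925456655 [ 0.46306107 -0.7448851  -0.21626642]
the job is handed in; nothing more can be done
None
```

The bell has been rung and the tall jar is at the front, still gripped. I handed the job in at 15.7 s of the 64 s allowed.

- **Bell:** I pressed the grey bell's plunger with closed fingertips down to its stop. The tips came to 53.7 mm above the bench, against an expected 54 mm. The wrist force there was 46.6 N, well above the roughly 5 N of the spring, because I pushed a little past the stop. It came from the fingertips, not the arm or gripper body. The next picture showed the plunger back up at about 62 mm.
- **Carousel:** I turned the tray about 57° with the tall jar in the grip. I then let go to check the tongue from another angle, found the jar about 2° short, and gripped again to correct it.
- **Final alignment:** The last wrist picture puts the tray at 27.4°. Two wrist views put the tongue at about 27.1–27.6°, but the coarser top camera picture read about 26°. I went with the wrist views. The tongue is hidden under the gripper in the final wrist view, so I did not measure it again after the correction.
- **At hand-in:** The jar was held with a 25 N grip at about 49.6 mm opening, and the wrist force was under 1 N. In the last scene picture the cup, bowl, bread board and purple look-alike all stand where they started.

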